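# Put the painting table's bottles, pots and figure away by kind

### The job

Clear up after the miniature painting session: stand both dropper bottles in the long narrow wooden bin, both squat paint pots in the square white tray and the little hooded figure in the round steel dish. Leave each one standing upright on the floor of its container, and leave the orange mug and the white cup standing where they are.

Things in the scene. Friction and masses are not known exactly. Their poses are not given: they have to be found in the camera images.
- dropper_a: dropper paint bottle, one of two alike: white upright cylinder 26 mm across up to 54 mm height, then a short shoulder and a grey cap that tapers to a point, 84 mm tall in all, about 30 g, loose, standing on the table; origin at the centre of its underside, z up along its axis. The two are interchangeable
- dropper_b: dropper paint bottle, one of two alike: white upright cylinder 26 mm across up to 54 mm height, then a short shoulder and a grey cap that tapers to a point, 84 mm tall in all, about 30 g, loose, standing on the table; origin at the centre of its underside, z up along its axis. The two are interchangeable
- pot_a: squat paint pot, one of two alike: amber glass cylinder 34 mm across with a flat black lid 36 mm across from 28 mm up to its top at 40 mm, about 45 g, loose, standing on the table; origin at the centre of its underside, z up along its axis. The two are interchangeable
- pot_b: squat paint pot, one of two alike: amber glass cylinder 34 mm across with a flat black lid 36 mm across from 28 mm up to its top at 40 mm, about 45 g, loose, standing on the table; origin at the centre of its underside, z up along its axis. The two are interchangeable
- figure: grey hooded, cloaked figure, 72 mm tall, on a round black base 40 mm across and 5 mm thick; the cloak is a near-cylinder 26 to 27 mm across from 5 to 40 mm height (grip it there), with a narrower round head and pointed hood above, about 35 g, loose, standing on the table; origin at the centre of the base's underside, z up
- bin: long narrow open wooden bin for the dropper bottles, fixed to the table: outside 66 mm (its x) by 136 mm (its y, the long way) by 25 mm high, walls and floor 6 mm thick, so inside 54 by 124 mm; it has no divider, and holds two bottles side by side along its y. Origin at the centre of its underside, z up
- tray: square shallow open white plastic tray for the paint pots, fixed to the table: outside 116 by 116 mm by 12 mm high, walls and floor 3 mm thick, so inside 110 by 110 mm. Origin at the centre of its underside, z up, x and y along its sides
- dish: small round steel dish for the figure, fixed to the table: 84 mm across the rim, 12 mm high, floor 4 mm thick, about 74 mm across inside at the floor. Origin at the centre of its underside, z up
- mug: orange mug with a handle, 80 mm across and 90 mm tall, loose, a bystander that stands between the containers; origin at the centre of its underside. Leave it alone
- cup: white cup without handle, 70 mm across and 80 mm tall, loose, a bystander that stands between the containers; origin at the centre of its underside. Leave it alone
Mind the look-alikes: they are no part of the job. Leave any pink look-alike of the pot_a alone. Of the things that look like the figure, take the one that is farthest to the robot's right at the start.

How it is judged (in metres and radians):
At the end, for the whole second after the job is handed in: Both dropper bottles are in the long bin, both pots in the square tray and the figure in the round dish (its centre within 20 mm of the dish's): each inside the walls with its underside within 5 mm of the container's floor, upright within 0.12 rad, at rest and released (x of dropper_a in the frame of bin between -0.016 and 0.016 m and y of dropper_a in the frame of bin between -0.051 and 0.051 m and z of each of dropper_a, dropper_b in the frame of bin below 0.011 m and angle between each of dropper_a, dropper_b, pot_a, pot_b, figure's own z axis and vertical below 0.12 rad and linear speed of each of dropper_a, dropper_b, pot_a, pot_b, figure below 0.02 m/s and x of dropper_b in the frame of bin between -0.016 and 0.016 m and y of dropper_b in the frame of bin between -0.051 and 0.051 m and x of pot_a in the frame of tray between -0.039 and 0.039 m and y of pot_a in the frame of tray between -0.039 and 0.039 m and z of each of pot_a, pot_b in the frame of tray below 0.008 m and x of pot_b in the frame of tray between -0.039 and 0.039 m and y of pot_b in the frame of tray between -0.039 and 0.039 m and horizontal distance between figure and dish below 0.02 m and z of figure in the frame of dish below 0.009 m); the robot touches nothing.
It fails at once if the mug is pushed more than 30 mm or tipped (distance of mug from where it was at the start of the episode above 0.03 m or angle between mug's own z axis and vertical above 0.3 rad).
It fails at once if the cup is pushed more than 30 mm or tipped (distance of cup from where it was at the start of the episode above 0.03 m or angle between cup's own z axis and vertical above 0.3 rad).
It also fails if it takes over 120 s, if anything falls off the work surface, if the arm or the gripper's body presses on something with over 40 N, if the wrist force passes 120 N, or if a joint passes its speed limit or range.

### The arm

A 6-joint arm with a two-finger parallel gripper is mounted at the origin on the work surface. World frame = base frame: x ahead of the robot, y to its left, z up, the work surface at z = 0. Lengths are in m, angles in degrees, forces in N, time in s.
With the tool pointing down it reaches from about 0.275 to 1 m from the base axis. Payload 8.4 kg.
Tool frame: the origin (TCP) lies on the centre line of the jaws, within the pads' length; the fingertips stand 19 mm ahead of it and the grasp point (between the pads) is the TCP (tip_reach is the distance from the TCP to the fingertips, in m); z points along the fingers, y is the line along which they close (so a half turn about z gives the same grasp; the last joint's range is limited). The gripper opens to 85 mm and grips with 20 to 120 N. Pads are 22 mm wide; open, the fingers measure 114 mm over their backs; the gripper's body (76 mm by 85 mm) begins 54 mm behind the grasp point. The pads swing forward as they close: fully open they stand 13 mm farther back than shut.
Start: joints at [-66.601, 20.225, 93.587, -0, 66.188, -0.138], TCP at [0.25, -0.573, 0.25] pointing down, gripper open.
Joint ranges: [-150.9, 150.9], [-52.94, 120.26], [3.33, 152.33], [-74.26, 254.26], [0, 154.13], [-172.89, 172.89]. Speed limits (degrees/s): [127.2, 127.2, 159.86, 180, 180, 180].

### API

Orientations are given as a 3x3 rotation matrix whose columns are the frame's x, y, z axes.
In Python, from cell import * gives the robot as it stands. Calls block until the motion is done:
- move_to(position, orientation): joint-space move of the TCP to a pose.
- movel(position, rotation=None, vel=0.15, guard=None): straight line of the TCP; rotation=None keeps the orientation; vel is the mean speed in m/s. With guard (N) it stops when the force on the tool has changed by that much, and returns True; else False.
- goto_joints(angles): joint-space move.
- release() and grab(squeeze=None): open the fingers fully, or close them until they stop; squeeze is the grip in N (None keeps the last).
- wait(seconds).
- inverse_kinematics(position, orientation): joint angles nearest the present ones, or None.
- observe(): the state.
- read_camera(name): name is "scene" or "top" or "wrist"; returns the picture (400x640x3 uint8, red, green, blue); there is no depth.
- calibration(name): a dict with "intrinsics" (3x3 intrinsics, pixels), "cam_to_world" (4x4, takes a point from camera to world coordinates); the wrist camera has in their place "tool_from_camera" (4x4, takes a point from camera to tool coordinates, whose origin is the TCP and whose axes are the flange's). Camera axes: x right, y up, looking along -z (the intrinsics and any distortion apply to the point x, -y, -z); pixel columns grow to the right and rows downward; lengths in m; the calibration is good to about 2 mm. The wrist camera is an equidistant fisheye: a pixel r from the principal point sees the ray r / f radians off the axis. A picture is of the moment at which its call begins: read the wrist's pose just before it. calibration takes no time and is no camera call.
A pose or a line that the arm cannot do raises PlanningError and nothing moves.
- close_job(): hands the job in; it is judged then, once.
The state is a dict: "clock": time; "qpos": joint angles; "dq": joint speeds; "joint_efforts": joint torques, N m; "ee_pos": TCP position; "ee_rot": TCP orientation; "ft_force": force on the tool from outside, world axes, zero at the start; "torque": the same for the moment, N m; "opening": finger opening in m; "grasp_force": force on a finger pad.
Only numpy, scipy, OpenCV 4.12 (cv2) and the standard library are available. Lean on these libraries where they do the work, as an engineer would, in place of code of your own. Each camera call takes 0.05 s, during which the arm holds its last target. There are 200 camera calls.

## Working session

There is one attempt and no reset: what is moved stays moved. The work goes in short steps, each a Python script; the robot and the scene stay as the last script left them, time stands still between calls to the robot, and variables do not carry over. Pictures are saved under pics/ and viewed, at most 14 in all, crops included, and the job is handed in when it is done.

```bash
mkdir -p pics; ls
python3 - <<'E'
from cell import *
import cv2, numpy as np
np.set_printoptions(precision=4,suppress=True)
for n in ["top","scene","wrist"]:
    im=read_camera(n); cv2.imwrite(f"pics/{n}0.png",im[:,:,::-1])
    print(n,calibration(n))
s=observe(); print(s)
E
```

```text
pics
top {'intrinsics': array([[490.3053,   0.    , 321.3216],
       [  0.    , 490.3053, 200.1   ],
       [  0.    ,   0.    ,   1.    ]]), 'cam_to_world': array([[ 0.0095,  0.9948, -0.1018,  0.4064],
       [-0.9998,  0.0074, -0.0208, -0.0151],
       [-0.0199,  0.1019,  0.9946,  1.1096],
       [ 0.    ,  0.    ,  0.    ,  1.    ]])}
scene {'intrinsics': array([[392.7685,   0.    , 318.1431],
       [  0.    , 392.7685, 205.3689],
       [  0.    ,   0.    ,   1.    ]]), 'cam_to_world': array([[-0.881 , -0.3061,  0.3608,  0.7942],
       [ 0.4732, -0.5726,  0.6695,  0.5667],
       [ 0.0017,  0.7605,  0.6493,  0.6101],
       [ 0.    ,  0.    ,  0.    ,  1.    ]])}
wrist {'intrinsics': array([[309.7069,   0.    , 320.9346],
       [  0.    , 309.7069, 198.3793],
       [  0.    ,   0.    ,   1.    ]]), 'tool_from_camera': array([[-0.0021,  0.9446,  0.3282,  0.0843],
       [ 1.    ,  0.002 ,  0.0008, -0.0004],
       [ 0.0001,  0.3282, -0.9446, -0.1229],
       [ 0.    ,  0.    ,  0.    ,  1.    ]])}
{'clock': 0.15, 'qpos': array([-66.6006,  20.2554,  93.6212,   0.001 ,  66.1885,  -0.1403]), 'dq': array([-0.0551, -0.0396, -0.1595, -0.0683,  0.0096, -0.0833]), 'joint_efforts': array([ -0.0009, -60.5635, -34.234 ,  -0.0001,   0.0061,  -0.    ]), 'ee_pos': array([ 0.2494, -0.5727,  0.2497]), 'ee_rot': array([[ 0.9168,  0.3994, -0.0004],
       [ 0.3994, -0.9168,  0.001 ],
       [ 0.    , -0.0011, -1.    ]]), 'ft_force': array([ 0.1095, -0.5416, -0.3178]), 'torque': array([-0.0605, -0.0289,  0.009 ]), 'grasp_force': 0.0, 'opening': 0.08573235026223511}
```

View pics/top0.png

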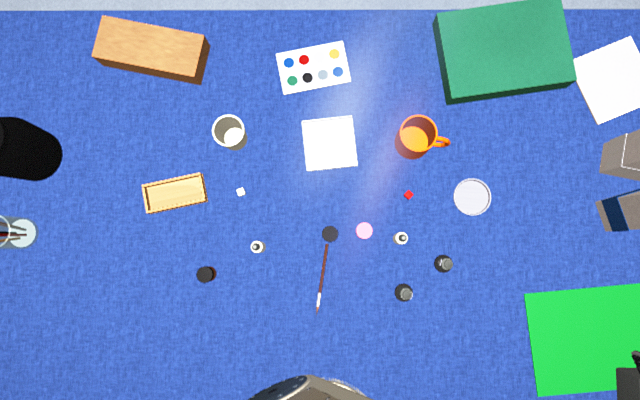

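View pics/scene0.png

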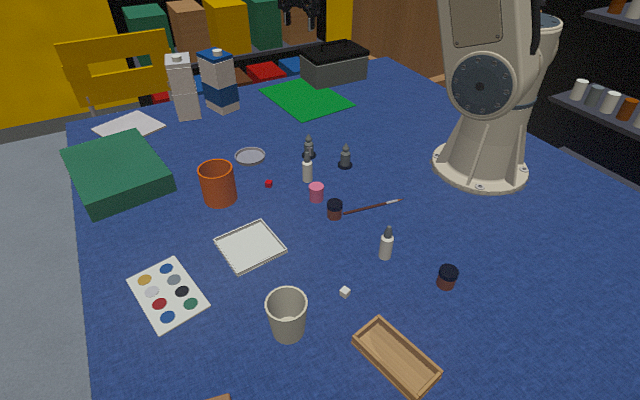

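The top view has +x upward and the robot's right (−y) to the right.
- **Containers:** bin (175,193), tray (330,143), dish (472,197).
- **Bystanders:** mug (417,137), cup (228,132).
- **Droppers:** (257,246) and (401,238).
- **Pots:** (206,274) and (330,233), the second touching the brush. The pink decoy is at (364,230).
- **Figures:** (444,263) and (404,292). The rightmost, at (444,263), is the target.

The scene view shows the same things, with the figures at about (309,148) and (345,157).

```bash
cat > h.py <<'E'
import cv2, numpy as np
def ray(cal,px):
    K=cal["intrinsics"];T=cal["cam_to_world"]
    u,v=px; d=np.array([(u-K[0,2])/K[0,0],-(v-K[1,2])/K[1,1],-1.])
    d=T[:3,:3]@d; return T[:3,3],d/np.linalg.norm(d)
def wray(cal,pos,rot,px):
    K=cal["intrinsics"];T=cal["tool_from_camera"]
    a=np.array([px[0]-K[0,2],px[1]-K[1,2]]); r=np.hypot(*a); th=r/K[0,0]
    a=a/max(r,1e-9)*np.sin(th); d=np.array([a[0],-a[1],-np.cos(th)])
    return pos+rot@T[:3,3], rot@T[:3,:3]@d
def plane(r,z):
    o,d=r; return o+d*(z-o[2])/d[2]
def tri(rays):
    A=np.zeros((3,3));b=np.zeros(3)
    for o,d in rays:
        P=np.eye(3)-np.outer(d,d);A+=P;b+=P@o
    x=np.linalg.solve(A,b)
    return x,max(np.linalg.norm((np.eye(3)-np.outer(d,d))@(x-o)) for o,d in rays)
def fg(im):   # not the blue cloth; im is BGR
    h=cv2.cvtColor(im,cv2.COLOR_BGR2HSV)
    blue=(abs(h[:,:,0].astype(int)-111)<14)&(h[:,:,1]>110)
    return (~blue).astype(np.uint8)
E
python3 - <<'E'
from h import *
for n,box in [("top",(130,100,370,210)),("scene",(200,120,270,280))]:
    im=cv2.imread(f"pics/{n}0.png"); m=cv2.morphologyEx(fg(im),cv2.MORPH_OPEN,np.ones((2,2)))
    k,l,st,c=cv2.connectedComponentsWithStats(m)
    print(n)
    for i in range(1,k):
        if 25<st[i,4]<6000: print(st[i],c[i].round(1))
    x,y,w,h=box; cr=im[y:y+h,x:x+w]; s=2 
    cv2.imwrite(f"pics/{n}_z.png",cv2.resize(cr,None,fx=s,fy=s,interpolation=cv2.INTER_CUBIC))
E
```

```text
top
[  92   16  120   70 5710] [151.9  50.5]
[ 365  110   87   94 3579] [400.8 149.4]
[ 212  115   37   37 1025] [230.3 132.8]
[   0  119   63   62 3091] [ 27.1 151.1]
[ 600  130   40   52 1572] [622.2 157.4]
[ 142  173   67   42 2022] [175.  193.8]
[ 454  179   39   38 1162] [472.9 197.4]
[237 188  10  10  75] [241.5 192.5]
[404 190  11  11  76] [409.2 195.2]
[619 192  21  39 582] [631.4 210.1]
[596 201  17  32 240] [604.1 216.9]
[   0  216   39   34 1123] [ 17.3 233.1]
[356 222  18  19 265] [364.7 231.2]
[323 227  16  16 203] [330.6 234.4]
[394 233  15  13 167] [401.1 239. ]
[251 241  16  13 169] [258.5 247.4]
[317 245  13  69 238] [322.4 279.1]
[435 256  19  17 251] [444.1 264.2]
[198 268  20  16 253] [207.1 275. ]
[396 285  18  17 255] [404.4 293.2]
[ 251  375  121   25 1896] [311.7 390.1]
scene
[206 100  35  17 291] [223.7 108.3]
[302 135  23  70 797] [311.9 173.8]
[339 144  14  26 222] [345.6 158.1]
[235 148  32  20 506] [250.5 157.1]
[ 197  159   42   51 1685] [218.2 183.8]
[265 180   9   9  71] [269.2 184. ]
[328 199  74  23 470] [349.6 209. ]
[ 214  219   75   60 2597] [250.2 247.5]
[379 226  16  36 408] [386.9 245. ]
[ 126  256   86   82 3686] [168.2 295.6]
[441 265  18  14 154] [448.7 271.4]
[437 276  20  16 199] [445.6 284.9]
[ 265  286   44   60 2084] [287.4 314. ]
[340 286  12  14 125] [345.4 292.6]
[ 351  315   94   85 4045] [397.4 358.7]
[208 394  24   6  87] [222.5 397.3]
```

View pics/top_z.png

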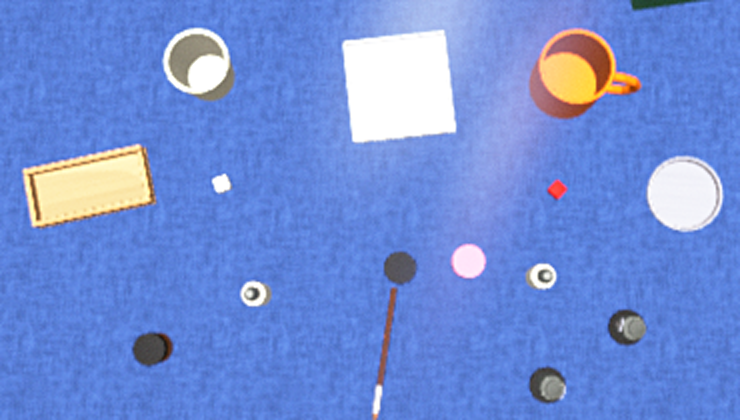

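View pics/scene_z.png

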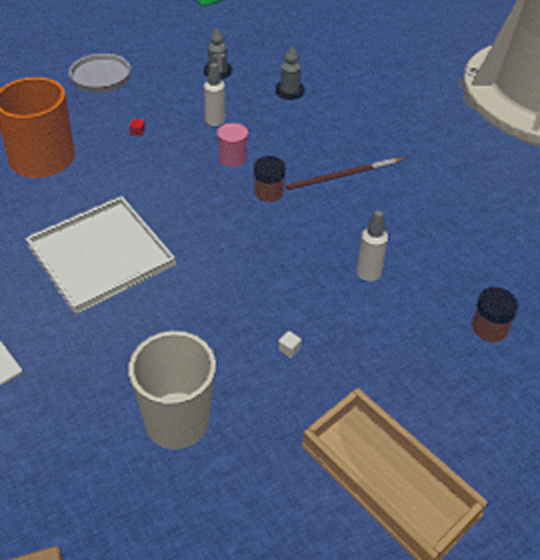

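The zoomed crops give these points in full-image pixels:
- **Left dropper tip:** top (256,246.5), scene (389,226).
- **Right dropper:** partly in front of the rear figure in the scene view, tip about (306.5,154).
- **Lids:** top (205.5,274.5) and (330,233.7).
- **Target figure:** rear one in the scene view, hood tip (308.5,134.5).

I'll triangulate these now.

Run:
```python
from h import *
from cell import calibration
np.set_printoptions(precision=4,suppress=True)
ct,cs=calibration("top"),calibration("scene")
T=lambda x,y:ray(ct,(130+x/2,100+y/2)); S=lambda x,y:ray(cs,(200+x/2,120+y/2))
for n,t,s in [("dropL tip",(252,294),(378,212)),("dropR tip",(545,276),(214,66)),("potL lid",(151,348.5),(496.5,299)),
 ("potM lid",(400,267.5),(270,166)),("pink lid",(468,261),(232.5,133)),("figTarget tip",(624,319.5),(217,29)),("figOther tip",(545,378),(291.5,47)),
 ("trayA",(343,41),(123,198)),("trayB",(444,31),(123,198)),("trayC",(456,131),(123,198)),("trayC'",(456,131),(174,261)),("trayD",(353,141),(174,261)),("trayA'",(343,41),(28,241)),("trayB'",(444,31),(28,241)),("trayA2",(343,41),(79,309)),
 ("dish rim",(684,193),(99.5,70)),("mug rim",(577,66),(33,100)),("cup rim",(196.5,61.5),(172.5,360)),
 ("binA",(24,171),(484,500)),("binB",(143,146),(484,500)),("binC",(153,203),(484,500)),("binD",(35,226),(484,500)),
 ("binA",(24,171),(358,391)),("binB",(143,146),(358,391)),("binC",(153,203),(358,391)),("binD",(35,226),(358,391)),
 ("binB",(143,146),(304,438))]:
    p,e=tri([T(*t),S(*s)]); print(n.ljust(14),p,"res %.4f"%e)
```

```text
dropL tip      [0.4107 0.1427 0.0839] res 0.0014
dropR tip      [ 0.4329 -0.163   0.0837] res 0.0005
potL lid       [0.3515 0.2575 0.0412] res 0.0010
potM lid       [ 0.4411 -0.0116  0.0398] res 0.0014
pink lid       [ 0.4491 -0.0857  0.039 ] res 0.0011
figTarget tip  [ 0.388  -0.2443  0.0812] res 0.0014
figOther tip   [ 0.3259 -0.1613  0.0809] res 0.0030
trayA          [0.652  0.0545 0.1386] res 0.0169
trayB          [ 0.6533 -0.0342  0.0779] res 0.0466
trayC          [ 0.597  -0.0738  0.0081] res 0.0018
trayC'         [ 0.5826 -0.0597 -0.0809] res 0.0367
trayD          [0.5859 0.0426 0.0083] res 0.0007
trayA'         [0.7022 0.0425 0.0918] res 0.0226
trayB'         [ 0.7126 -0.0597  0.0072] res 0.0026
trayA2         [0.698  0.0568 0.0109] res 0.0042
dish rim       [ 0.528  -0.3289  0.0118] res 0.0014
mug rim        [ 0.6524 -0.197   0.0857] res 0.0035
cup rim        [0.6586 0.2071 0.085 ] res 0.0003
binA           [0.5284 0.4023 0.08  ] res 0.0172
binB           [0.5322 0.3395 0.0162] res 0.0747
binC           [ 0.4831  0.3313 -0.0595] res 0.0584
binD           [0.4853 0.3965 0.0236] res 0.0004
binA           [0.5519 0.3467 0.1493] res 0.0256
binB           [0.5531 0.2798 0.0685] res 0.0217
binC           [0.5122 0.2667 0.0174] res 0.0010
binD           [0.5164 0.3362 0.1135] res 0.0450
binB           [0.5771 0.2812 0.0143] res 0.0014
```

Triangulated heights match the text: 84 mm tips, 40 mm lids, 8–12 mm tray and dish rims, 24 mm bin rim. Only the figure's tip is ambiguous in the top view, so I'll cross-check it using its base. Then I'll take a wrist picture above it before gripping.

```bash
cat >> h.py <<'E'
from cell import *
def rot(phi):
    y=np.array([np.cos(phi),np.sin(phi),0]);z=np.array([0,0,-1.])
    return np.column_stack([np.cross(y,z),y,z])
def go(x,y,z,phi):   # hover move, picking the half turn with the smaller last joint
    c=[(abs(q[5]),R) for R in (rot(phi),rot(phi+np.pi)) if (q:=inverse_kinematics([x,y,z],R)) is not None]
    R=min(c,key=lambda t:t[0])[1]; move_to([x,y,z],R)
def pick(xy,zg,phi,H=0.2,w=None,squeeze=25):
    go(*xy,H,phi); movel([*xy,zg],vel=0.2); grab(squeeze); wait(0.1)
    o=observe(); print("grip opening %.4f force %.1f t %.1f"%(o["opening"],o["grasp_force"],o["clock"]))
    movel([*xy,H],vel=0.25); o=observe(); print("lifted opening %.4f"%o["opening"])
    return abs(o["opening"]-w)<0.004
def place(xy,zg,floor,phi,H=0.2):
    go(*xy,H,phi); movel([*xy,zg+floor+0.015],vel=0.2)
    hit=movel([*xy,zg+floor-0.002],vel=0.03,guard=3)
    o=observe(); print("touch",hit,"underside above floor %.4f"%(o["ee_pos"][2]-zg-floor))
    release(); wait(0.2); movel([*xy,H],vel=0.25); print("t %.1f"%observe()["clock"])
def snap(name):
    o=observe(); im=read_camera("wrist")[:,:,::-1].copy(); cv2.imwrite(f"pics/{name}.png",im)
    np.savez(f"pics/{name}.npz",p=o["ee_pos"],R=o["ee_rot"]); return im
E
python3 - <<'E'
from h import *
np.set_printoptions(precision=4,suppress=True)
ct,cs=calibration("top"),calibration("scene")
f=plane(ray(ct,(130+626.5/2,100+327/2)),.005); g=plane(ray(cs,(200+217/2,120+29/2)),.072)
print(f,g, plane(ray(ct,(175,193.8)),.015), plane(ray(ct,(130+684/2,100+193/2)),.012))
go(f[0]-.09,f[1],.2,0); print(observe()["ee_rot"]); snap("wf1"); 
go(f[0]-.03,f[1]-.05,.2,0); snap("wf2"); print(observe()["clock"])
a,b=cv2.imread("pics/wf1.png"),cv2.imread("pics/wf2.png")
cv2.imwrite("pics/wf.png",cv2.resize(np.vstack([a,b]),None,fx=.75,fy=.75))
E
```

```text
[ 0.3796 -0.2646  0.005 ] [ 0.3798 -0.2575  0.072 ] [0.5302 0.3388 0.015 ] [ 0.5293 -0.3295  0.012 ]
[[ 0.0014  1.      0.001 ]
 [ 1.     -0.0014 -0.0011]
 [-0.0011  0.001  -1.    ]]
1.8583
```

View pics/wf.png

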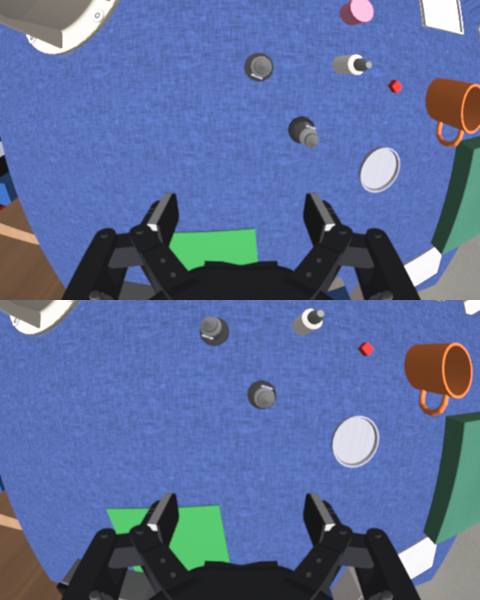

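The wrist views show the target figure's black base at (401,173) in the first picture and (349,126) in the second. The dish, mug and right dropper are beyond it. I'll triangulate the base, then pick and place the figure.

Run:
```python
from h import *
np.set_printoptions(precision=4,suppress=True)
cw=calibration("wrist")
def W(n,px):
    d=np.load(f"pics/{n}.npz"); return wray(cw,d["p"],d["R"],px)
b,e=tri([W("wf1",(401,173)),W("wf2",(349,126))]); print("base",b,e)
print([plane(W("wf1",(401,173)),.005),plane(W("wf2",(349,126)),.005)])
d,e=tri([W("wf1",(380/.75,170/.75)),W("wf2",(355.5/.75,142/.75))]); print("dish",d,e)
f=np.array([.3797,-.261])
if np.linalg.norm(b[:2]-f)<.012:
    if pick(f,.030,0,w=.0265): place((.5285,-.329),.030,.004,0)
    cv2.imwrite("pics/top1.png",read_camera("top")[:,:,::-1])
```

```text
base [ 0.3785 -0.2639 -0.0011] 0.0005143288078179321
[array([ 0.3765, -0.2627,  0.005 ]), array([ 0.3783, -0.2629,  0.005 ])]
dish [ 0.5259 -0.3291  0.0096] 0.00014571202486577818
grip opening 0.0256 force 24.4 t 3.9
lifted opening 0.0255
touch True underside above floor 0.0003
t 8.5
```

The figure went down with contact at floor height. Next are the right dropper, the middle pot, the left pot and the left dropper.

Run:
```python
from h import *
a=np.radians(11.8); c=np.array([.5305,.3388]); ux=np.array([np.cos(a),np.sin(a)]); uy=np.array([-np.sin(a),np.cos(a)])
ok=pick((.433,-.163),.042,0,w=.026)
if ok: place(c+.027*uy,.042,.006,a)
cv2.imwrite("pics/t2.png",np.vstack([cv2.imread("pics/top1.png")[80:310,100:520],read_camera("top")[80:310,100:520,::-1]]))
```

```text
grip opening 0.0246 force 24.8 t 10.9
lifted opening 0.0253
touch True underside above floor 0.0001
t 16.6
```

View pics/t2.png

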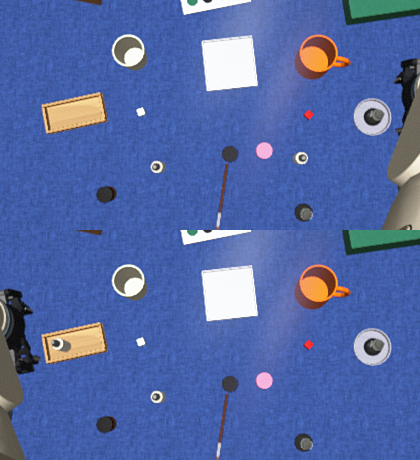

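The top view shows the figure centred in the dish and the first dropper standing in the left half of the bin. Nothing else has moved, so I'll go on with both pots and the second dropper.

Run:
```python
from h import *
b=np.radians(6); t=np.array([.6484,-.0085]); vy=np.array([-np.sin(b),np.cos(b)])
a=np.radians(11.8); c=np.array([.5305,.3388]); uy=np.array([-np.sin(a),np.cos(a)])
ok=pick((.351,.2575),.034,np.radians(30),w=.036)
if ok: place(t+.026*vy,.034,.003,b); ok=pick((.4405,-.0116),.034,np.radians(45),w=.036)
if ok: place(t-.026*vy,.034,.003,b); ok=pick((.4107,.1427),.042,a,w=.026)
if ok: place(c-.027*uy,.042,.006,a)
if ok: go(.35,-.45,.25,-.9)
for n in("top","scene"): cv2.imwrite(f"pics/{n}3.png",read_camera(n)[:,:,::-1])
print(ok)
```

```text
grip opening 0.0350 force 24.1 t 19.0
lifted opening 0.0348
touch True underside above floor 0.0002
t 24.2
grip opening 0.0346 force 24.1 t 26.7
lifted opening 0.0351
touch True underside above floor 0.0002
t 31.3
grip opening 0.0253 force 24.7 t 34.0
lifted opening 0.0255
touch True underside above floor 0.0001
t 38.6
True
```

View pics/top3.png

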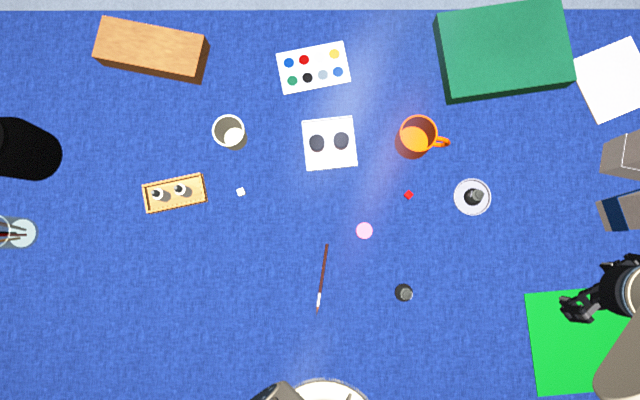

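View pics/scene3.png

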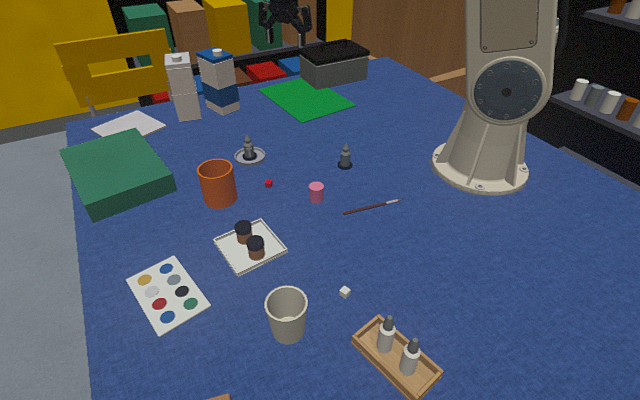

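Both views show everything standing upright: droppers in the bin (top 157,194 and 180,189), pots in the tray, figure in the dish. The mug, cup, pink pot and other figure have not moved. I'll check the numbers once, then hand in.

Run:
```python
from h import *
np.set_printoptions(precision=4,suppress=True)
ct,cs=calibration("top"),calibration("scene")
a=np.radians(11.8);b=np.radians(6);ok=True
for n,t,s,c,y,l,z in [("dA",(156,193.5),(414,339),(.5305,.3388),a,(.012,.045),.09),("dB",(179.5,188),(390,317),(.5305,.3388),a,(.012,.045),.09),
 ("pA",(317,142.5),(256,241),(.6484,-.0085),b,(.034,.034),.043),("pB",(341,140.5),(244,226.5),(.6484,-.0085),b,(.034,.034),.043),
 ("fig",(474.5,195),(248.5,136),(.528,-.329),0,(.012,.012),.076)]:
    p,e=tri([ray(ct,t),ray(cs,s)]); q=rot(0)[:2,:2]; d=p[:2]-c
    loc=np.array([d@[np.cos(y),np.sin(y)],d@[-np.sin(y),np.cos(y)]]); g=np.all(abs(loc)<l) and abs(p[2]-z)<.012
    print(n,p,"in container",loc,e,g); ok&=bool(g)
if ok: print(close_job())
```

```text
dA [0.5219 0.3578 0.0841] in container [-0.0046  0.0204] 0.0011792832457514489 True
dB [0.5324 0.3094 0.0841] in container [-0.0042 -0.0292] 0.003170895981761869 True
pA [0.6424 0.0186 0.0423] in container [-0.0031  0.0276] 0.001467034732619355 True
pB [ 0.6481 -0.0348  0.0402] in container [-0.003  -0.0261] 0.0009754070909597787 True
fig [ 0.526  -0.3165  0.0771] in container [-0.002   0.0125] 0.0008793907729138349 False
```

Only the figure's tip reads off, by the same bias this point had at the start (the tip reading was about 17 mm from its base). I'll check its black base inside the dish instead.

Run:
```python
from h import *
ct,cs=calibration("top"),calibration("scene")
im=cv2.imread("pics/top3.png",0)[180:216,454:492]; m=(im<70).astype(np.uint8)
(x,y),r=cv2.minEnclosingCircle(cv2.findNonZero(m)); p=plane(ray(ct,(454+x,180+y)),.009)
q=plane(ray(cs,(249,157)),.009); print(p,q,r); d=np.linalg.norm(p[:2]-[.528,-.329]); print(d)
if d<.012: print(close_job())
```

```text
[ 0.52862924 -0.33013274  0.009     ] [ 0.53102917 -0.32350611  0.009     ] 8.159856796264648
0.0012957741886621707
the job is handed in; nothing more can be done
None
```

The job is handed in, but no verdict came back: in the last pictures both droppers stand in the bin, both pots in the tray and the rightmost figure in the dish (base about 1 mm off centre), with the mug and cup where they were.

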